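# Set out relays and drilling jig round a mounting rail

## Robot

A 6-joint arm with a two-finger parallel gripper is mounted at the origin on a cart in front of the work surface, level with it; the furniture and walls round the work are solid. World frame = base frame: x ahead of the robot, y to its left, z up, the work surface at z = 0. Lengths are in m, angles in rad, forces in N, time in s.
With the tool pointing down it reaches from about 0.225 to 0.875 m from the base axis. Payload 3.4 kg.
Tool frame: the origin (TCP) lies at the very end of the fingers, on their centre line; the grasp point (between the pads) lies manip.grip_point_offset behind it (manip.grip_point_offset is the distance from the TCP to the grasp point, in m); z points along the fingers, y is the line along which they close (so a half turn about z gives the same grasp; the last joint's range is limited). The gripper opens to 85 mm and grips with 20 to 120 N. Pads are 22 mm wide; open, the fingers measure 114 mm over their backs; the gripper's body (76 mm by 85 mm) begins 54 mm behind the grasp point. The pads swing forward as they close: fully open they stand 13 mm farther back than shut.
Start: joints at [-1.367, 0.276, 1.505, -0, 1.361, -0.121], TCP at [0.183, -0.545, 0.196] pointing down, gripper open.
Joint ranges: [-2.89, 2.89], [-0.75, 2.08], [0.22, 2.7], [-1.18, 4.32], [0.11, 2.71], [-2.7, 2.7]. Speed limits (rad/s): [2.57, 2.57, 3.14, 3.14, 3.14, 3.14].

## Interface

Orientations are given as a unit quaternion [w, x, y, z].
In Python, from rig import manip gives the robot as it stands.
- The arm moves only by the shell command python3 -m pendant 'ROWS' [FORCE]. ROWS is JSON, a list of rows, each an object of numbers: "jaw": the opening, from -1 (shut) to 1 (fully open); "tx", "ty", "tz": the shift along the world's x, y, z in cm; "ax", "ay", "az": the turn, a rotation vector about the world's x, y, z in degrees. In form: [{"jaw": .., "tx": .., "ty": .., "tz": .., "ax": .., "ay": .., "az": ..}, ...]. A call has 1 to 10 rows; each row is the pose to reach, as a shift and turn from the pose commanded when the call began; what a row does not reach only later rows make up. A row lasts 1/8 s, in which the tool goes at most 62.5 mm and 10.7 degrees, less where a joint would pass 70% of its speed; a pose out of reach is approached as far as the arm can. A call with a gripper value outside its range is refused whole. The fingers move at their own pace and stop on an object; FORCE is the grip in N (left out, the last holds). Time passes only in rows, so rows that repeat a pose let the fingers close. It gives the time, the measured TCP pose, the force, the opening and the grip force at its end, in the units of the state.
- manip.get_state(): the state, without advancing time (a new reading comes with each control period).
- manip.get_image(name): name is "scene" or "top" or "wrist"; returns a dict with "pixels" (480x640x3 uint8, blue, green, red), "depth" (480x640 float32, m along the optical axis (not along the pixel's ray), 0 where there is no reading), "fx", "fy", "cx", "cy" (pixels), "pose" (4x4, takes a point from camera to world coordinates). Camera axes: x right, y down, z forward; pixel columns grow to the right and rows downward; lengths in m; the calibration is good to about 2 mm. A picture is of the moment at which its call begins.
- manip.sign_off(): hands the job in; it is judged then, once.
The state is a dict: "clock": time; "qpos": joint angles; "qd": joint speeds; "effort": joint torques, N m; "position": TCP position; "ee_rot": TCP orientation; "contact_force": force on the tool from outside, world axes, zero at the start; "moment": the same for the moment, N m; "width": finger opening in m; "gripper_force": force on a finger pad.
Only numpy, scipy, OpenCV 4.12 (cv2) and the standard library are available. Lean on these libraries where they do the work, as an engineer would, in place of code of your own. Each camera call takes 0.05 s, during which the arm holds its last target. There are 200 camera calls.

## Task

Set out the parts round the slotted mounting rail. Stand the grey relay upright on the bench midway between the two grey terminal blocks beside the rail and in line with them; stand the blue relay upright behind the blue terminal block, on the side away from the rail, centred on the block with a 15 mm gap; and lay the steel drilling jig flat off the left end of the rail, centred on it, its long side square across the rail's end with a 15 mm gap. Set each part square to its neighbour, leave the rail and terminal blocks as they lie, and do not disturb anything else; a part may be set aside on free bench if it is in another's place.

Things in the scene. Friction and masses are not known exactly. Their poses are not given: they have to be found in the camera images.
- rail: Cream-coloured slotted top-hat mounting rail, 35 x 160 x 8 mm, fixed flat on the bench, running roughly left to right. Origin: centre of its underside. Its y axis runs along its length to the left end (end at y = +80 mm), its x axis across it, away from the robot (edges at x = -18 and +18 mm).
- grey_block_left: Left one of two identical grey terminal blocks, 40 x 48 x 10 mm, lying flat on the bench on the robot's side of the rail. Origin: centre of its underside; x (40 mm) away from the robot, y (48 mm) to the left, along the line of the two blocks: the right-hand grey block lies 150 mm away along its -y axis. Loose, 18 g; to be left where it is (within 8 mm).
- grey_block_right: Right one of the two grey terminal blocks, 40 x 48 x 10 mm, lying flat. Origin: centre of its underside; x 40 mm, y 48 mm. Loose; to be left where it is (within 8 mm).
- blue_block: Blue terminal block, 40 x 48 x 10 mm, lying flat on the far side of the rail. Origin: centre of its underside; x (40 mm, faces at -20 and +20 mm) points away from the rail (the stepped, narrower side of the block), y (48 mm) along it. Loose; to be left where it is (within 8 mm).
- grey_relay: Relay with grey top and black foot, an upright block 22 (x) x 28 (y) x 36 (z) mm, about 35 g. Origin: centre of its underside, z up. It may start in the place of another part.
- blue_relay: Relay with blue top and black foot, an upright block 22 (x) x 28 (y) x 36 (z) mm, about 35 g. Origin: centre of its underside, z up. It may start in the place of another part.
- jig: Steel drilling jig, a flat block 32 (x) x 50 (y) x 16 (z) mm with three holes in its top, about 190 g. Origin: centre of its underside, z up. It may start in the place of another part.
- bottle: White screw-cap bottle, 40 mm across, 80 mm tall, upright behind the rail; bystander. Origin: centre of its underside.
- yellow_tape: Roll of yellow tape lying flat, 55 mm across, 18 mm high; bystander. Origin: centre of its underside.
- green_block: Green terminal block lying flat, 40 (x) x 48 (y) x 10 mm; bystander. Origin: centre of its underside.
Mind the look-alikes: they are no part of the job. Several things have the shape of the blue_block; the one meant has the colours described above.

How it is judged:
By the outcome, as a careful person would: the job done as asked, in the order asked, and still so for the second after the job is handed in, with the robot touching nothing.
It also fails if it takes over 72 s, if anything falls off the work surface, if the arm or the gripper's body presses on something with over 40 N, if the wrist force passes 120 N, or if a joint passes its speed limit or range.

## Working session

There is one attempt and no reset: what is moved stays moved. The work goes in short steps, Python scripts to look and compute and a shell command to move; the robot and the scene stay as the last step left them, time stands still between calls to the robot, and variables do not carry over. Pictures are saved under pics/ and viewed, at most 10 in all, crops included, and the job is handed in when it is done.

```bash
ls; mkdir -p pics
python3 - <<'E'
from rig import manip
import cv2,numpy as np
print(manip.grip_point_offset, manip.get_state())
for n in("scene","top"):
    im=manip.get_image(n); cv2.imwrite(f"pics/{n}0.png",im["pixels"]); np.savez(f"{n}0.npz",**im)
    print(n,im["fx"],im["fy"],im["cx"],im["cy"],np.round(im["pose"],3).tolist())
E
```

```text
pics
0.0187 {'clock': 0.0, 'qpos': array([-1.36700117e+00,  2.76578459e-01,  1.50617927e+00,  2.33412741e-05,
        1.36067368e+00, -1.21027508e-01]), 'qd': array([ 0.00125684,  0.00013816, -0.00078587,  0.00047768, -0.00248869,
       -0.00087728]), 'effort': array([ 2.08947880e-03, -4.16779125e+01, -2.45807594e+01, -6.38481310e-05,
        1.08723115e-02, -1.24965911e-05]), 'position': array([ 0.18337054, -0.5443355 ,  0.19473081]), 'ee_rot': array([-9.19062697e-04,  9.86840223e-01,  1.61695794e-01, -2.66345761e-05]), 'contact_force': array([-0.16667701, -0.25506754, -0.33078247]), 'moment': array([-0.00702276, -0.01800043, -0.05753387]), 'gripper_force': 0.0, 'width': 0.08543087979538887}
scene 586.8188765487479 586.8188765487479 313.53313078744463 253.32525577274018 [[0.995, -0.062, 0.073, 0.467], [-0.095, -0.557, 0.825, -0.995], [-0.01, -0.828, -0.561, 0.706], [0.0, 0.0, 0.0, 1.0]]
top 513.8879026050633 513.8879026050633 318.0324749745708 242.99756642633932 [[-0.02, -0.982, 0.186, 0.363], [-1.0, 0.024, 0.018, -0.01], [-0.022, -0.185, -0.982, 0.959], [0.0, 0.0, 0.0, 1.0]]
```

View pics/top0.png

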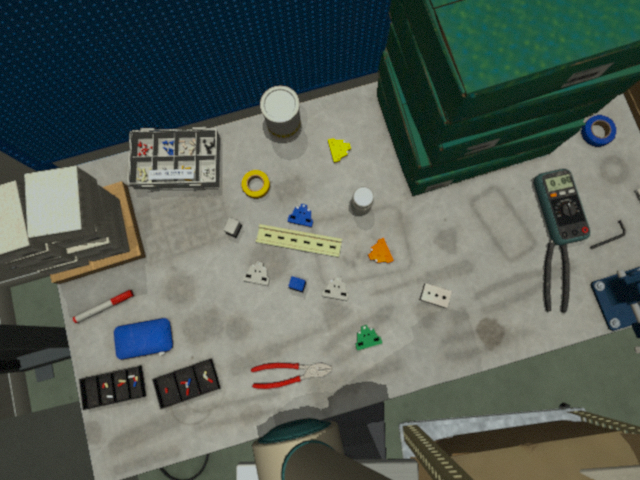

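View pics/scene0.png

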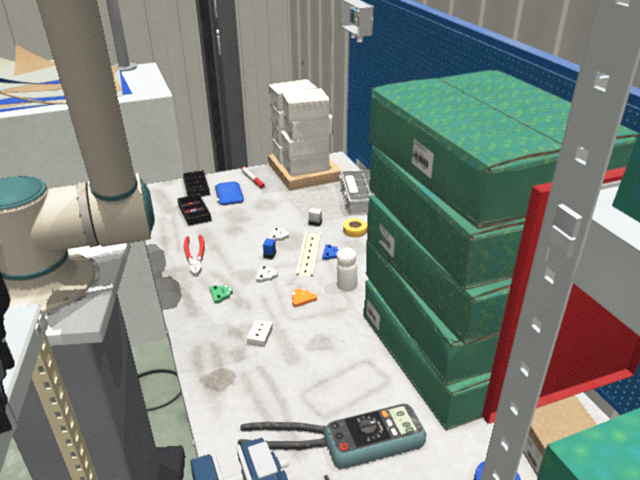

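The top view shows the rail at (299,240), the grey blocks at (257,273) and (336,289), and the blue relay between them at (297,284). The grey relay is at (233,228) off the rail's left end, and the jig at (435,295). Several parts share the terminal-block shape: blue (301,214), yellow (339,149), orange (380,250), green (368,338) and the two greys. The blue one directly behind the rail fits the description, and I'll confirm it in an enlarged crop.

```bash
cat > h.py <<'E'
import numpy as np,cv2
from rig import manip
def ray(im,uv,z):
    """pixels (N,2) -> world points on plane z"""
    uv=np.atleast_2d(np.array(uv,float)); T=im["pose"]
    d=np.c_[(uv[:,0]-im["cx"])/im["fx"],(uv[:,1]-im["cy"])/im["fy"],np.ones(len(uv))]@T[:3,:3].T
    o=T[:3,3]; return (o+d*((z-o[2])/d[:,2])[:,None])[:,:2]
def proj(im,p):
    T=np.linalg.inv(im["pose"]); c=np.atleast_2d(p)@T[:3,:3].T+T[:3,3]
    return np.c_[c[:,0]/c[:,2]*im["fx"]+im["cx"],c[:,1]/c[:,2]*im["fy"]+im["cy"]]
E
python3 - <<'E'
from h import *
im=dict(np.load("top0.npz"))
for n,uv,z in [("rail",(299,240),.008),("gl",(257,273),.01),("gr",(336,289),.01),("brelay",(297,284),.036),("bb",(301,214),.01),("grelay",(233,227),.036),("jig",(435,295),.016),("bottle",(363,196),.08),("tape",(255,184),.018)]:
    print(n,np.round(ray(im,uv,z)[0],3))
w=manip.get_image("wrist"); print(np.round(w["pose"],3).tolist(),w["fx"])
c=im["pixels"][130:360,210:460]; cv2.imwrite("pics/crop0.png",cv2.resize(c,None,fx=3,fy=2.6 if 0 else 2.6*1,interpolation=cv2.INTER_CUBIC)[:598,:800])
E
```

```text
rail [0.549 0.043]
gl [0.488 0.123]
gr [ 0.455 -0.024]
brelay [0.463 0.047]
bb [0.599 0.039]
grelay [0.571 0.164]
jig [ 0.439 -0.204]
bottle [ 0.612 -0.075]
tape [0.658 0.126]
[[0.32, -0.914, -0.25, 0.246], [-0.947, -0.309, -0.082, -0.523], [-0.003, 0.263, -0.965, 0.373], [0.0, 0.0, 0.0, 1.0]] 398.88125931595664
```

View pics/crop0.png

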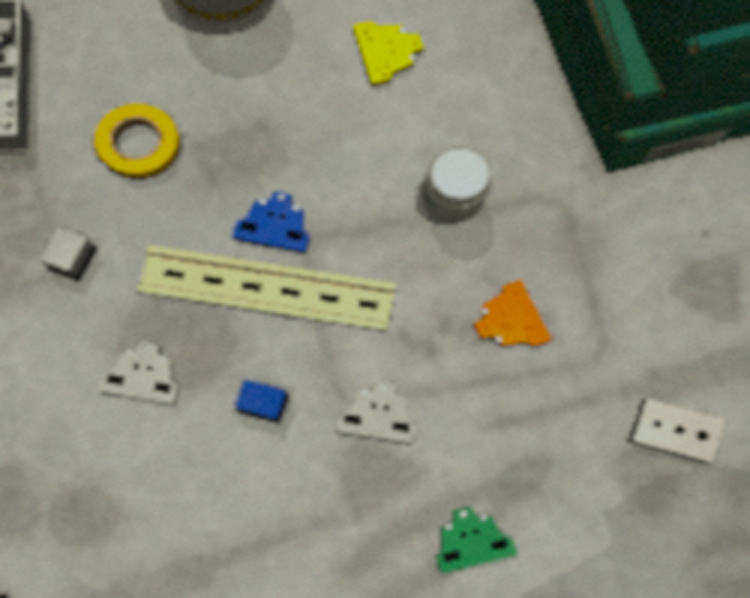

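The crop confirms it: the blue block behind the rail has its narrow stepped side away from the rail, and the yellow, orange and green blocks are look-alikes. Next I'll move the wrist camera over the rail.

```bash
python3 -m pendant '[{"jaw":1,"tx":3,"ty":5,"tz":2,"az":-5},{"jaw":1,"tx":7,"ty":10,"tz":4,"az":-10},{"jaw":1,"tx":10,"ty":15.5,"tz":4,"az":-18},{"jaw":1,"tx":13.5,"ty":21,"tz":4,"az":-25},{"jaw":1,"tx":17,"ty":26,"tz":4,"az":-31},{"jaw":1,"tx":20,"ty":31,"tz":4,"az":-31},{"jaw":1,"tx":23,"ty":36.5,"tz":4,"az":-31},{"jaw":1,"tx":26.5,"ty":42,"tz":4,"az":-31},{"jaw":1,"tx":30,"ty":47.5,"tz":4,"az":-31},{"jaw":1,"tx":33.5,"ty":53,"tz":4,"az":-31}]' && python3 -m pendant '[{"jaw":1,"tx":2.5,"ty":5,"tz":0},{"jaw":1,"tx":2.5,"ty":5,"tz":0},{"jaw":1,"tx":2.5,"ty":5,"tz":0},{"jaw":1,"tx":2.5,"ty":5,"tz":0}]'
python3 - <<'E'
from h import *
w=manip.get_image("wrist"); np.savez("w1.npz",**w); cv2.imwrite("pics/w1.png",w["pixels"]); print(np.round(w["pose"],3).tolist(),w["cx"],w["cy"])
s=manip.get_state(); print(s["clock"],s["position"],s["ee_rot"],s["qpos"])
E
```

```text
invalid input at $[0]: expected keys jaw, tx, ty, tz, ax, ay, az
```

```bash
python3 -m pendant '[{"jaw":1,"tx":3,"ty":5,"tz":2,"ax":0,"ay":0,"az":-5},{"jaw":1,"tx":7,"ty":10,"tz":4,"ax":0,"ay":0,"az":-10},{"jaw":1,"tx":10,"ty":15.5,"tz":4,"ax":0,"ay":0,"az":-18},{"jaw":1,"tx":13.5,"ty":21,"tz":4,"ax":0,"ay":0,"az":-25},{"jaw":1,"tx":17,"ty":26,"tz":4,"ax":0,"ay":0,"az":-31},{"jaw":1,"tx":20,"ty":31,"tz":4,"ax":0,"ay":0,"az":-31},{"jaw":1,"tx":23,"ty":36.5,"tz":4,"ax":0,"ay":0,"az":-31},{"jaw":1,"tx":26.5,"ty":42,"tz":4,"ax":0,"ay":0,"az":-31},{"jaw":1,"tx":30,"ty":47.5,"tz":4,"ax":0,"ay":0,"az":-31},{"jaw":1,"tx":33.5,"ty":53,"tz":4,"ax":0,"ay":0,"az":-31}]' && python3 -m pendant '[{"jaw":1,"tx":2.5,"ty":5,"tz":0,"ax":0,"ay":0,"az":0},{"jaw":1,"tx":2.5,"ty":5,"tz":0,"ax":0,"ay":0,"az":0},{"jaw":1,"tx":2.5,"ty":5,"tz":0,"ax":0,"ay":0,"az":0},{"jaw":1,"tx":2.5,"ty":5,"tz":0,"ax":0,"ay":0,"az":0}]'
python3 - <<'E'
from h import *
w=manip.get_image("wrist"); np.savez("w1.npz",**w); cv2.imwrite("pics/w1.png",w["pixels"]); print(np.round(w["pose"],3).tolist(),w["cx"],w["cy"])
s=manip.get_state(); print(s["clock"],s["position"],s["ee_rot"],s["qpos"])
E
```

```text
clock: 1.4
position: [0.514, -0.0213, 0.2356]
ee_rot: [0.0, 0.994, -0.108, 0.0]
contact_force: [0.9, -1.3, 0.2]
width: 0.0857
gripper_force: 0.0
clock: 1.9
position: [0.5377, 0.0256, 0.2356]
ee_rot: [0.0, 0.994, -0.109, -0.0]
contact_force: [0.2, 0.1, -0.2]
width: 0.0856
gripper_force: 0.0
[[-0.215, -0.942, -0.258, 0.603], [-0.977, 0.208, 0.056, 0.012], [0.001, 0.264, -0.965, 0.414], [0.0, 0.0, 0.0, 1.0]] 319.32096357573795 237.98345948523408
1.95 [0.53771447 0.02553197 0.23571585] [ 2.34087379e-04  9.94053778e-01 -1.08889956e-01 -9.76006253e-05] [-8.14857828e-02  2.00192570e-01  1.50922691e+00 -4.67072432e-04
  1.43238125e+00  1.70758764e+00]
```

View pics/w1.png

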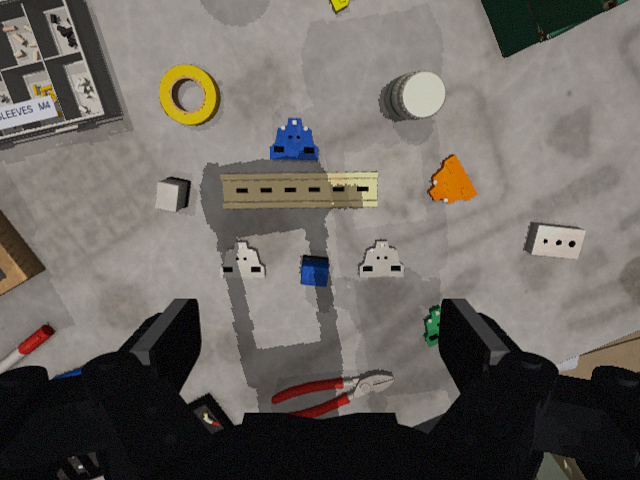

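The wrist view shows everything in one frame: rail (300,190), blue block (294,140), grey blocks (242,258) and (381,258), blue relay (314,270), grey relay (172,193), jig (555,241), and tape and bottle behind the rail. Next I'll measure them.

```bash
cat >> h.py <<'E'
def world(im):
    v,u=np.mgrid[:480,:640]; d=im["depth"]
    c=np.stack([(u-im["cx"])/im["fx"]*d,(v-im["cy"])/im["fy"]*d,d],-1)
    return c@im["pose"][:3,:3].T+im["pose"][:3,3]
def rect(P):
    (cx,cy),(a,b),t=cv2.minAreaRect((np.asarray(P)*1000).astype(np.float32))
    return np.round([cx,cy,a,b,t],1)
def comp(mask,seed,r):
    """largest component of mask within a window round seed; external contour and mask"""
    m=np.zeros_like(mask); u,v=seed; m[v-r:v+r,u-r:u+r]=mask[v-r:v+r,u-r:u+r]
    cs,_=cv2.findContours(m,cv2.RETR_EXTERNAL,cv2.CHAIN_APPROX_NONE)
    return max(cs,key=cv2.contourArea)[:,0,:]
E
python3 - <<'E'
from h import *
w=dict(np.load("w1.npz")); W=world(w); Z=W[...,2]
for n,(u,v) in dict(bench=(420,300),bench2=(230,110),bench3=(100,250),rail=(345,202),bb=(294,150),gl=(242,270),gr=(381,270),br=(314,263),gre=(170,191),jig=(550,230),bot=(425,95)).items(): print(n,np.round(W[v-1:v+2,u-1:u+2].reshape(-1,3).mean(0),4),"std",Z[v-2:v+3,u-2:u+3].std().round(4),w["pixels"][v,u],cv2.cvtColor(w["pixels"],cv2.COLOR_BGR2HSV)[v,u])
h=cv2.cvtColor(w["pixels"],cv2.COLOR_BGR2HSV); b=w["pixels"].astype(int)
blue=((h[...,0]>100)&(h[...,0]<125)&(h[...,1]>120)).astype(np.uint8)
cream=((h[...,0]>18)&(h[...,0]<40)&(h[...,1]>45)).astype(np.uint8)
tall=((Z>.026)&(Z<.05)).astype(np.uint8); jg=((Z>.010)&(Z<.03)).astype(np.uint8)
low=((Z>.005)&(Z<.03)).astype(np.uint8)
for n,m,s,r,z in [("rail",cream,(300,190),95,.008),("raillow",low,(300,190),95,.008),("bb",blue,(294,140),32,.01),("gl",low,(242,258),30,.01),("gr",low,(381,258),30,.01),("br",tall,(314,265),28,.036),("gre",tall,(172,193),28,.036),("jig",jg,(555,241),45,.016)]:
    try:
        c=comp(m,s,r); P=ray(w,c,z); print(n,len(c),rect(P),c.min(0),c.max(0))
    except Exception as e: print(n,e)
E
```

```text
bench [ 3.97e-01 -5.88e-02 -1.00e-04] std 0.0007 [109 114 121] [ 13  25 121]
bench2 [ 0.639   0.0942 -0.0008] std 0.0006 [137 142 149] [ 13  21 149]
bench3 [ 0.5299  0.2711 -0.    ] std 0.0006 [117 123 132] [ 12  29 132]
rail [0.5257 0.0015 0.0072] std 0.0009 [ 81 109 121] [ 21  84 121]
bb [0.5881 0.0407 0.0084] std 0.0008 [148  72  40] [111 186 148]
gl [0.4775 0.1243 0.0095] std 0.0007 [162 171 176] [ 19  20 176]
gr [ 0.4453 -0.0215  0.0093] std 0.0007 [157 165 170] [ 18  20 170]
br [0.4743 0.0456 0.0267] std 0.0046 [57 27 11] [110 206  57]
gre [0.5773 0.1627 0.0358] std 0.0008 [173 182 188] [ 18  20 188]
jig [ 0.4536 -0.1981  0.0163] std 0.0009 [182 192 196] [ 21  18 196]
bot [ 0.6097 -0.0756  0.0789] std 0.0006 [184 200 201] [ 28  22 201]
rail 378 [547.9  44.8 160.1  36.1  78.4] [220 172] [378 208]
raillow 151 [599.   38.3  47.   40.   75.7] [270 117] [317 159]
bb 156 [598.5  38.3  46.7  39.4  75.8] [270 118] [317 160]
gl 139 [489.6 121.6  47.8  40.3  77.6] [220 241] [264 277]
gr 138 [458.5 -24.4  47.6  40.3  77.6] [359 240] [403 276]
br 90 [466.1  47.   26.8  23.8  71.4] [301 262] [328 285]
gre 97 [573.6 165.5  23.6  28.4  65.8] [155 180] [181 211]
jig 156 [ 440.2 -204.2   53.4   32.8   71.5] [529 223] [585 258]
```

Run:
```python
from h import *
w=dict(np.load("w1.npz")); W=world(w); Z=W[...,2]
for n,(u,v),r,z in [("br",(314,268),28,.036),("gre",(172,193),28,.036),("jig",(555,241),45,.016),("bb",(294,140),34,.01),("gl",(242,258),30,.01),("gr",(381,258),30,.01)]:
    m=(np.abs(Z-z)<.003).astype(np.uint8); c=comp(m,(u,v),r); P=ray(w,c,z); print(n,rect(P),c.min(0),c.max(0))
    h=cv2.convexHull((P*1000).astype(np.float32))[:,0]; a=cv2.approxPolyDP(h,2.5,True)[:,0]
    e=np.roll(a,-1,0)-a; L=np.hypot(*e.T)
    for i in np.argsort(-L)[:4]: print("   edge",L[i].round(1),np.degrees(np.arctan2(e[i,1],e[i,0])).round(1),((a[i]+a[(i+1)%len(a)])/2).round(1))
```

```text
br [465.   47.4  26.7  21.5  71.2] [301 264] [328 285]
   edge 26.1 72.9 [474.1  44.5]
   edge 25.4 -107.3 [455.6  50.1]
   edge 19.4 -18.1 [461.  35.]
   edge 19.3 163.9 [468.7  59.6]
gre [573.4 166.7  21.4  26.9  65.8] [155 181] [179 211]
   edge 26.5 -24.0 [569.9 158.6]
   edge 25.5 155.0 [577.3 176.1]
   edge 19.2 -114.2 [561.8 172.7]
   edge 18.8 68.9 [585.4 162. ]
jig [ 439.8 -205.    51.5   32.4   71.4] [530 224] [585 258]
   edge 50.1 72.7 [ 454.2 -209.5]
   edge 49.3 -108.8 [ 424.8 -200.6]
   edge 31.5 -17.7 [ 431.8 -228.7]
   edge 30.1 163.9 [ 447.2 -181.4]
bb [599.1  38.1  46.7  39.8  75.7] [270 117] [317 159]
   edge 46.7 -103.6 [580.2  42.9]
   edge 19.1 141.5 [604.4  56.9]
   edge 18.4 9.2 [595.1  19.2]
   edge 15.0 120.8 [615.7  44.5]
gl [489.6 121.7  47.8  40.3  77.6] [220 241] [264 277]
   edge 46.4 -101.0 [470.4 125.6]
   edge 18.5 12.6 [486. 102.]
   edge 18.4 143.6 [494.5 140.5]
   edge 16.4 35.4 [501.8 108.8]
gr [458.5 -24.4  47.6  40.3  77.6] [359 240] [403 276]
   edge 47.4 -102.4 [440.  -20.4]
   edge 29.2 3.3 [449.4 -42.7]
   edge 19.6 143.5 [463.   -5.1]
   edge 15.6 32.8 [470.6 -37.7]
```

Blue relay first: it stands in the grey relay's place, so it gets set aside.

```bash
python3 -m pendant '[{"jaw":0.2,"tx":-5,"ty":1.5,"tz":0,"ax":0,"ay":0,"az":-3},{"jaw":0.2,"tx":-7.3,"ty":2.2,"tz":-4,"ax":0,"ay":0,"az":-5},{"jaw":0.2,"tx":-7.3,"ty":2.2,"tz":-10,"ax":0,"ay":0,"az":-5},{"jaw":0.2,"tx":-7.3,"ty":2.2,"tz":-15,"ax":0,"ay":0,"az":-5},{"jaw":0.2,"tx":-7.3,"ty":2.2,"tz":-17,"ax":0,"ay":0,"az":-5},{"jaw":0.2,"tx":-7.3,"ty":2.2,"tz":-18,"ax":0,"ay":0,"az":-5},{"jaw":0.2,"tx":-7.3,"ty":2.2,"tz":-18,"ax":0,"ay":0,"az":-5}]' 30
python3 - <<'E'
from h import *
s=manip.get_state(); print(s["position"],s["ee_rot"],s["width"])
E
```

```text
clock: 2.82
position: [0.4653, 0.0482, 0.0557]
ee_rot: [0.0, 0.988, -0.152, -0.0]
contact_force: [-0.0, -0.2, 0.4]
width: 0.0509
gripper_force: 0.0
[0.46534275 0.04820528 0.05572835] [ 7.28254416e-05  9.88414481e-01 -1.51778807e-01 -4.57985138e-05] 0.05092114546268491
```

```bash
python3 -m pendant '[{"jaw":0.2,"tx":0,"ty":0,"tz":-2.5,"ax":0,"ay":0,"az":0},{"jaw":0.2,"tx":0,"ty":0,"tz":-4.5,"ax":0,"ay":0,"az":0},{"jaw":0.2,"tx":0,"ty":0,"tz":-5,"ax":0,"ay":0,"az":0},{"jaw":0.2,"tx":0,"ty":0,"tz":-5,"ax":0,"ay":0,"az":0},{"jaw":-0.6,"tx":0,"ty":0,"tz":-5,"ax":0,"ay":0,"az":0},{"jaw":-0.6,"tx":0,"ty":0,"tz":-5,"ax":0,"ay":0,"az":0},{"jaw":-0.6,"tx":0,"ty":0,"tz":-5,"ax":0,"ay":0,"az":0},{"jaw":-0.6,"tx":0,"ty":0,"tz":-5,"ax":0,"ay":0,"az":0},{"jaw":-0.6,"tx":0,"ty":0,"tz":-5,"ax":0,"ay":0,"az":0}]' 30
```

```text
clock: 3.95
position: [0.4653, 0.0488, 0.0057]
ee_rot: [0.0, 0.989, -0.151, -0.0]
contact_force: [0.1, -0.4, 0.2]
width: 0.0172
gripper_force: 0.0
```

Nothing was gripped, so I'll look.

Run:
```python
from h import *
a=manip.get_image("wrist"); b=manip.get_image("top"); np.savez("w2.npz",**a)
cv2.imwrite("pics/w2.png",np.hstack([cv2.resize(a["pixels"],(460,345)),cv2.resize(b["pixels"][220:340,230:350],(340,345),interpolation=cv2.INTER_CUBIC)]))
```

```text
(no output)
```

View pics/w2.png

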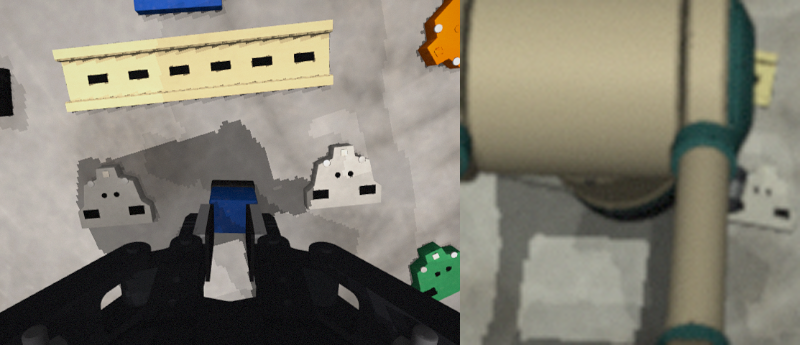

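The relay at (232,207) still stands between the finger pads. I'll close the jaws further and check the force.

```bash
python3 - <<'E'
from h import *
w=dict(np.load("w2.npz")); W=world(w); Z=W[...,2]; s=460/640
h=cv2.cvtColor(w["pixels"],cv2.COLOR_BGR2HSV)
blue=((h[...,0]>100)&(h[...,0]<125)&(h[...,1]>120)).astype(np.uint8)
m=blue.astype(bool); m[:200]=0; m[:,400:]=0
P=W[m]; t=np.abs(P[:,2]-.036)<.004; print(len(P),t.sum(),rect(P[t][:,:2]),np.percentile(P[:,2],[5,50,95]))
E
python3 -m pendant '[{"jaw":-1,"tx":0,"ty":0,"tz":0,"ax":0,"ay":0,"az":0},{"jaw":-1,"tx":0,"ty":0,"tz":0,"ax":0,"ay":0,"az":0},{"jaw":-1,"tx":0,"ty":0,"tz":0,"ax":0,"ay":0,"az":0}]' 30
```

```text
4796 2392 [464.7  47.6  26.6  21.4  72.1] [0.0188024  0.03605464 0.12990044]
clock: 4.42
position: [0.4653, 0.0488, 0.0056]
ee_rot: [0.0, 0.989, -0.151, -0.0]
contact_force: [-0.0, 0.2, -0.8]
width: 0.0002
gripper_force: 0.0
```

Run:
```python
from h import *
a=manip.get_image("wrist"); b=manip.get_image("scene"); np.savez("w3.npz",**a); np.savez("s3.npz",**b)
s=manip.get_state(); print(s["width"],s["position"])
W=world(a); print([np.round(W[v,u],3).tolist() for u,v in [(323,265),(323,290),(323,300),(323,310),(323,320),(323,340),(323,360),(310,300),(335,300)]])
print(proj(b,s["position"]))
cv2.imwrite("pics/w3.png",np.hstack([cv2.resize(a["pixels"][200:420,220:430],(400,419)),cv2.resize(b["pixels"][190:310,200:315],(400,419),interpolation=cv2.INTER_CUBIC)]))
```

```text
0.00011862802587243418 [0.46531457 0.04883861 0.00562963]
[[0.474, 0.045, 0.022], [0.475, 0.045, 0.051], [0.475, 0.045, 0.06], [0.475, 0.045, 0.068], [0.476, 0.045, 0.075], [0.472, 0.046, 0.079], [0.465, 0.048, 0.079], [0.477, 0.049, 0.06], [0.474, 0.041, 0.06]]
[[269.69862923 252.48301208]]
```

View pics/w3.png

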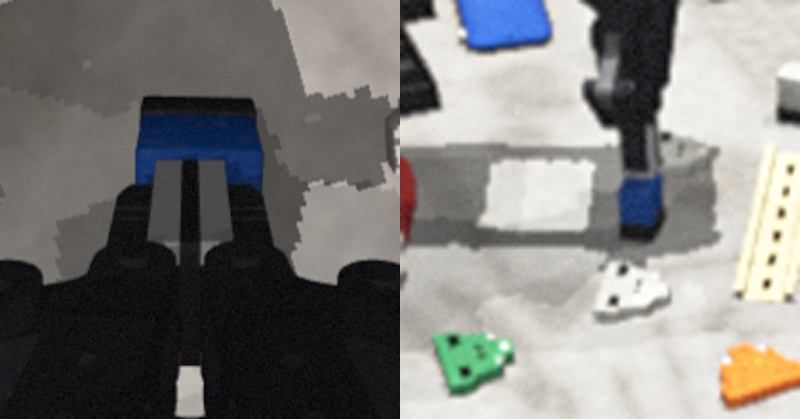

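The fingers are shut just above the relay's top, so the tips stand higher than the reported TCP. I'll measure where they actually are.

Run:
```python
from h import *
a=dict(np.load("w3.npz")); W=world(a)
for u in (308,332): print([(v,*np.round(W[v,u]*1000).astype(int)) for v in range(262,300,3)])
b=dict(np.load("s3.npz")); print([(v,*np.round(world(b)[v,269]*1000).astype(int)) for v in range(222,262,3)])
```

```text
[(262, np.int64(476), np.int64(51), np.int64(17)), (265, np.int64(477), np.int64(51), np.int64(24)), (268, np.int64(476), np.int64(51), np.int64(26)), (271, np.int64(476), np.int64(51), np.int64(29)), (274, np.int64(477), np.int64(51), np.int64(34)), (277, np.int64(476), np.int64(51), np.int64(35)), (280, np.int64(475), np.int64(51), np.int64(37)), (283, np.int64(474), np.int64(51), np.int64(36)), (286, np.int64(477), np.int64(50), np.int64(47)), (289, np.int64(477), np.int64(50), np.int64(51)), (292, np.int64(477), np.int64(50), np.int64(54)), (295, np.int64(477), np.int64(50), np.int64(56)), (298, np.int64(478), np.int64(49), np.int64(61))]
[(262, np.int64(474), np.int64(41), np.int64(19)), (265, np.int64(473), np.int64(41), np.int64(20)), (268, np.int64(473), np.int64(41), np.int64(25)), (271, np.int64(473), np.int64(42), np.int64(27)), (274, np.int64(473), np.int64(42), np.int64(32)), (277, np.int64(473), np.int64(42), np.int64(35)), (280, np.int64(472), np.int64(42), np.int64(36)), (283, np.int64(471), np.int64(42), np.int64(35)), (286, np.int64(474), np.int64(42), np.int64(47))
[... 201 characters left out ...]

[(222, np.int64(468), np.int64(18), np.int64(100)), (225, np.int64(467), np.int64(16), np.int64(94)), (228, np.int64(467), np.int64(36), np.int64(75)), (231, np.int64(467), np.int64(32), np.int64(70)), (234, np.int64(466), np.int64(32), np.int64(63)), (237, np.int64(466), np.int64(36), np.int64(53)), (240, np.int64(466), np.int64(40), np.int64(43)), (243, np.int64(465), np.int64(36), np.int64(38)), (246, np.int64(465), np.int64(34), np.int64(32)), (249, np.int64(464), np.int64(31), np.int64(26)), (252, np.int64(464), np.int64(36), np.int64(16)), (255, np.int64(464), np.int64(33), np.int64(10)), (258, np.int64(463), np.int64(32), np.int64(3)), (261, np.int64(463), np.int64(24), np.int64(1))]
```

The shut fingertips are really at z≈45 mm while the reported TCP z is 5.6 mm, so the real tips sit about 39 mm behind the reported TCP. x and y agree. I'll compensate in z and feel for contact.

```bash
python3 -m pendant '[{"jaw":0.2,"tx":0,"ty":0,"tz":0.5,"ax":0,"ay":0,"az":0},{"jaw":0.2,"tx":0,"ty":0,"tz":0.5,"ax":0,"ay":0,"az":0},{"jaw":0.2,"tx":0,"ty":0,"tz":0.5,"ax":0,"ay":0,"az":0},{"jaw":0.2,"tx":0,"ty":0,"tz":0.5,"ax":0,"ay":0,"az":0},{"jaw":0.2,"tx":0,"ty":0,"tz":-1,"ax":0,"ay":0,"az":0},{"jaw":0.2,"tx":0,"ty":0,"tz":-2,"ax":0,"ay":0,"az":0},{"jaw":0.2,"tx":0,"ty":0,"tz":-3,"ax":0,"ay":0,"az":0},{"jaw":0.2,"tx":0,"ty":0,"tz":-3.5,"ax":0,"ay":0,"az":0},{"jaw":0.2,"tx":0,"ty":0,"tz":-3.5,"ax":0,"ay":0,"az":0}]' 30;  python3 -m pendant '[{"jaw":-0.6,"tx":0,"ty":0,"tz":0,"ax":0,"ay":0,"az":0},{"jaw":-0.6,"tx":0,"ty":0,"tz":0,"ax":0,"ay":0,"az":0},{"jaw":-0.6,"tx":0,"ty":0,"tz":0,"ax":0,"ay":0,"az":0},{"jaw":-0.6,"tx":0,"ty":0,"tz":0,"ax":0,"ay":0,"az":0}]' 30
```

```text
clock: 5.65
position: [0.465, 0.0488, -0.0298]
ee_rot: [0.0, 0.989, -0.151, -0.0]
contact_force: [0.1, 0.2, 0.9]
width: 0.0511
gripper_force: 0.0
clock: 6.15
position: [0.4657, 0.0488, -0.029]
ee_rot: [-0.0, 0.989, -0.151, 0.0]
contact_force: [0.0, -0.2, 2.2]
width: 0.0277
gripper_force: 30.1
```

```bash
python3 -m pendant '[{"jaw":-0.6,"tx":0,"ty":0,"tz":3,"ax":0,"ay":0,"az":0},{"jaw":-0.6,"tx":0,"ty":0,"tz":6,"ax":0,"ay":0,"az":0},{"jaw":-0.6,"tx":1.5,"ty":5,"tz":7,"ax":0,"ay":0,"az":2},{"jaw":-0.6,"tx":2.5,"ty":10,"tz":7,"ax":0,"ay":0,"az":4},{"jaw":-0.6,"tx":4,"ty":15,"tz":7,"ax":0,"ay":0,"az":4},{"jaw":-0.6,"tx":5,"ty":19,"tz":7,"ax":0,"ay":0,"az":4},{"jaw":-0.6,"tx":5,"ty":20,"tz":5,"ax":0,"ay":0,"az":4},{"jaw":-0.6,"tx":5,"ty":20,"tz":2,"ax":0,"ay":0,"az":4},{"jaw":-0.6,"tx":5,"ty":20,"tz":0.7,"ax":0,"ay":0,"az":4},{"jaw":-0.6,"tx":5,"ty":20,"tz":0.1,"ax":0,"ay":0,"az":4}]' 30;  python3 -m pendant '[{"jaw":-0.6,"tx":0,"ty":0,"tz":0,"ax":0,"ay":0,"az":0},{"jaw":0.2,"tx":0,"ty":0,"tz":0,"ax":0,"ay":0,"az":0},{"jaw":0.2,"tx":0,"ty":0,"tz":0,"ax":0,"ay":0,"az":0},{"jaw":0.2,"tx":0,"ty":0,"tz":0,"ax":0,"ay":0,"az":0},{"jaw":0.2,"tx":0,"ty":0,"tz":3,"ax":0,"ay":0,"az":0},{"jaw":0.2,"tx":0,"ty":0,"tz":7,"ax":0,"ay":0,"az":0},{"jaw":0.2,"tx":0,"ty":0,"tz":10,"ax":0,"ay":0,"az":0},{"jaw":0.2,"tx":0,"ty":0,"tz":10,"ax":0,"ay":0,"az":0}]' 30
python3 - <<'E'
from h import *
w=manip.get_image("wrist"); np.savez("w4.npz",**w); W=world(w); Z=W[...,2]
h=cv2.cvtColor(w["pixels"],cv2.COLOR_BGR2HSV); c=((Z>.033)&(Z<.039))
c[:, :]&=(Z<.039)
n,l,st,ce=cv2.connectedComponentsWithStats(c.astype(np.uint8))
for i in range(1,n):
    if st[i,4]>150: print(st[i],rect(ray(w,np.argwhere(l==i)[:,::-1],.036)),h[int(ce[i][1]),int(ce[i][0])])
E
```

```text
clock: 7.4
position: [0.5148, 0.2485, -0.0291]
ee_rot: [0.0, 0.993, -0.117, -0.001]
contact_force: [-1.7, -0.3, 22.4]
width: 0.0274
gripper_force: 33.3
clock: 8.4
position: [0.5174, 0.2496, 0.0744]
ee_rot: [-0.001, 0.993, -0.117, 0.003]
contact_force: [-0.4, 0.0, 0.5]
width: 0.0509
gripper_force: 0.0
[  21    0  154   39 1006] [657.6 327.8  74.5  16.9  76.6] [ 16  21 180]
[ 35   0 171  46 816] [6.526e+02 3.192e+02 5.000e+00 8.850e+01 1.000e-01] [ 16  24 220]
[ 422   85   52   59 2159] [573.8 168.9  21.6  26.8  65.8] [ 17  23 200]
[  19  101  121  172 1279] [580.9 367.8 105.2   5.3  14.2] [16 37 76]
[ 299  235   47   36 1643] [515.8 249.1  26.4  20.8  76.7] [111 198 116]
```

Blue is set aside at (516,249). Next is the grey relay, seen at about (574,168) with the closing axis at 155.8°.

```bash
python3 -m pendant '[{"jaw":0.2,"tx":2,"ty":-2,"tz":0,"ax":0,"ay":0,"az":10},{"jaw":0.2,"tx":4,"ty":-5,"tz":0,"ax":0,"ay":0,"az":20},{"jaw":0.2,"tx":5.6,"ty":-8.1,"tz":0,"ax":0,"ay":0,"az":30},{"jaw":0.2,"tx":5.6,"ty":-8.1,"tz":0,"ax":0,"ay":0,"az":40},{"jaw":0.2,"tx":5.6,"ty":-8.1,"tz":0,"ax":0,"ay":0,"az":50},{"jaw":0.2,"tx":5.6,"ty":-8.1,"tz":0,"ax":0,"ay":0,"az":60},{"jaw":0.2,"tx":5.6,"ty":-8.1,"tz":0,"ax":0,"ay":0,"az":70},{"jaw":0.2,"tx":5.6,"ty":-8.1,"tz":-2,"ax":0,"ay":0,"az":79},{"jaw":0.2,"tx":5.6,"ty":-8.1,"tz":-4,"ax":0,"ay":0,"az":79},{"jaw":0.2,"tx":5.6,"ty":-8.1,"tz":-5,"ax":0,"ay":0,"az":79}]' 30; python3 -m pendant '[{"jaw":0.2,"tx":0,"ty":0,"tz":-1,"ax":0,"ay":0,"az":0},{"jaw":0.2,"tx":0,"ty":0,"tz":-1,"ax":0,"ay":0,"az":0}]' 30
python3 - <<'E'
from h import *
w=manip.get_image("wrist"); W=world(w); Z=W[...,2]
c=((Z>.033)&(Z<.039)); s=manip.get_state(); print(s["position"],s["ee_rot"],s["qpos"])
n,l,st,ce=cv2.connectedComponentsWithStats(c.astype(np.uint8))
for i in range(1,n):
    if st[i,4]>150: print(st[i],rect(ray(w,np.argwhere(l==i)[:,::-1],.036)))
E
```

```text
clock: 9.7
position: [0.5693, 0.1675, 0.0191]
ee_rot: [-0.001, 0.841, 0.542, -0.002]
contact_force: [-0.0, -0.8, -0.6]
width: 0.0511
gripper_force: 0.0
clock: 9.95
position: [0.5706, 0.1677, 0.0107]
ee_rot: [-0.0, 0.841, 0.542, -0.001]
contact_force: [0.5, -0.6, 0.7]
width: 0.0512
gripper_force: 0.0
[0.57123641 0.16780398 0.01141131] [-4.26182772e-05  8.40546327e-01  5.41739643e-01 -1.71267583e-04] [ 1.68925163e-01  4.60158131e-01  1.71629199e+00 -6.82567230e-05
  9.65491025e-01  5.94749539e-01]
[ 438    0   57  144 1150] [6.528e+02 2.238e+02 4.900e+00 5.260e+01 2.000e-01]
[ 452    0  188  141 2438] [6.832e+02 2.230e+02 5.320e+01 5.170e+01 1.000e-01]
[  63  131   75   78 3976] [516.2 249.3  26.7  22.1  76.7]
[ 294  266   66   49 3053] [574.2 169.3  21.2  26.6  65.7]
```

```bash
python3 -m pendant '[{"jaw":0.2,"tx":0.2,"ty":0.1,"tz":-1,"ax":0,"ay":0,"az":0},{"jaw":0.2,"tx":0.2,"ty":0.1,"tz":-2.5,"ax":0,"ay":0,"az":0},{"jaw":0.2,"tx":0.2,"ty":0.1,"tz":-3.6,"ax":0,"ay":0,"az":0},{"jaw":0.2,"tx":0.2,"ty":0.1,"tz":-3.9,"ax":0,"ay":0,"az":0},{"jaw":0.2,"tx":0.2,"ty":0.1,"tz":-3.9,"ax":0,"ay":0,"az":0},{"jaw":-0.6,"tx":0.2,"ty":0.1,"tz":-3.9,"ax":0,"ay":0,"az":0},{"jaw":-0.6,"tx":0.2,"ty":0.1,"tz":-3.9,"ax":0,"ay":0,"az":0},{"jaw":-0.6,"tx":0.2,"ty":0.1,"tz":-3.9,"ax":0,"ay":0,"az":0},{"jaw":-0.6,"tx":0.2,"ty":0.1,"tz":-3.9,"ax":0,"ay":0,"az":0}]' 30; python3 -c "
from rig import manip;s=manip.get_state();print(s['position'],s['ee_rot'],s['gripper_force'],s['contact_force'])"
```

```text
clock: 11.12
position: [0.5738, 0.1689, -0.0269]
ee_rot: [0.0, 0.841, 0.542, 0.001]
contact_force: [0.5, 0.4, 2.7]
width: 0.0274
gripper_force: 29.9
[ 0.57376723  0.16892859 -0.02686145] [2.70527955e-04 8.40510125e-01 5.41795497e-01 5.44704203e-04] 29.923008978366852 [0.50902024 0.39065213 2.69194734]
```

```bash
python3 -m pendant '[{"jaw":-0.6,"tx":0,"ty":0,"tz":3,"ax":0,"ay":0,"az":0},{"jaw":-0.6,"tx":0,"ty":0,"tz":6,"ax":0,"ay":0,"az":-8},{"jaw":-0.6,"tx":-2,"ty":-2,"tz":7,"ax":0,"ay":0,"az":-18},{"jaw":-0.6,"tx":-4,"ty":-4,"tz":7,"ax":0,"ay":0,"az":-28},{"jaw":-0.6,"tx":-6,"ty":-6,"tz":7,"ax":0,"ay":0,"az":-38},{"jaw":-0.6,"tx":-8,"ty":-8,"tz":7,"ax":0,"ay":0,"az":-48},{"jaw":-0.6,"tx":-10,"ty":-10,"tz":7,"ax":0,"ay":0,"az":-58},{"jaw":-0.6,"tx":-10,"ty":-12,"tz":7,"ax":0,"ay":0,"az":-68},{"jaw":-0.6,"tx":-10,"ty":-12,"tz":7,"ax":0,"ay":0,"az":-77.6},{"jaw":-0.6,"tx":-10,"ty":-12,"tz":5,"ax":0,"ay":0,"az":-77.6}]' 30; python3 -m pendant '[{"jaw":-0.6,"tx":0,"ty":0,"tz":-1,"ax":0,"ay":0,"az":0},{"jaw":-0.6,"tx":0,"ty":0,"tz":-1,"ax":0,"ay":0,"az":0}]' 30
python3 - <<'E'
from h import *
s=manip.get_state(); q=s["ee_rot"]; print(s["position"],np.degrees(2*np.arctan2(q[2],q[1])),s["width"])
w=manip.get_image("wrist"); W=world(w); Z=W[...,2]
m=((Z>.006)&(Z<.014)).astype(np.uint8)
n,l,st,ce=cv2.connectedComponentsWithStats(m)
for i in range(1,n):
    if st[i,4]>600: print(st[i],rect(ray(w,np.argwhere(l==i)[:,::-1],.01)))
E
```

```text
clock: 12.38
position: [0.4746, 0.0484, 0.0235]
ee_rot: [-0.0, 0.994, -0.105, 0.002]
contact_force: [-0.1, 0.9, -0.2]
width: 0.0276
gripper_force: 29.7
clock: 12.62
position: [0.4723, 0.0489, 0.0119]
ee_rot: [0.0, 0.995, -0.104, -0.001]
contact_force: [-0.0, -0.1, -0.1]
width: 0.0271
gripper_force: 29.7
[0.47232    0.0489186  0.01187322] -11.97986891474968 0.027063924601347964
[ 222    0  118   33 3467] [583.7  42.1  47.6  11.7  78.1]
[ 595   45   45   98 2504] [ 5.228e+02 -9.090e+01  3.980e+01  1.850e+01  1.000e-01]
[ 105   63  377   18 5284] [562.1  41.7 157.3   6.1  78.4]
[ 115  134  360   16 4624] [534.3  47.5 157.4   5.9  78.4]
[ 117  227  102   80 5795] [490.1 121.1  48.4  39.9  78.1]
[ 422  228  102   80 5818] [459.  -23.7  48.5  39.9  78.1]
[ 567  369   73   55 2006] [375.2 -84.9  50.3  17.3  46.5]
```

```bash
python3 -m pendant '[{"jaw":-0.6,"tx":0.2,"ty":0,"tz":-1.5,"ax":0,"ay":0,"az":0},{"jaw":-0.6,"tx":0.2,"ty":0,"tz":-2.8,"ax":0,"ay":0,"az":0},{"jaw":-0.6,"tx":0.2,"ty":0,"tz":-3.6,"ax":0,"ay":0,"az":0},{"jaw":-0.6,"tx":0.2,"ty":0,"tz":-3.85,"ax":0,"ay":0,"az":0},{"jaw":-0.6,"tx":0.2,"ty":0,"tz":-3.85,"ax":0,"ay":0,"az":0}]' 30;python3 -m pendant '[{"jaw":0.1,"tx":0,"ty":0,"tz":0,"ax":0,"ay":0,"az":0},{"jaw":0.1,"tx":0,"ty":0,"tz":0,"ax":0,"ay":0,"az":0},{"jaw":0.1,"tx":0,"ty":0,"tz":0,"ax":0,"ay":0,"az":0},{"jaw":0.1,"tx":0,"ty":0,"tz":2,"ax":0,"ay":0,"az":0},{"jaw":0.1,"tx":0,"ty":0,"tz":6,"ax":0,"ay":0,"az":0},{"jaw":0.1,"tx":0,"ty":0,"tz":10,"ax":0,"ay":0,"az":0},{"jaw":0.1,"tx":0,"ty":0,"tz":10,"ax":0,"ay":0,"az":0}]' 30
python3 - <<'E'
from h import *
s=manip.get_state(); q=s["ee_rot"]; print(s["position"],np.degrees(2*np.arctan2(q[2],q[1])),s["width"])
w=manip.get_image("wrist"); np.savez("w5.npz",**w); W=world(w); Z=W[...,2]
for z in(.01,.036):
  n,l,st,ce=cv2.connectedComponentsWithStats((abs(Z-z)<.003).astype(np.uint8))
  for i in range(1,n):
    if st[i,4]>600: print(z,st[i],rect(ray(w,np.argwhere(l==i)[:,::-1],z)))
E
```

```text
clock: 13.3
position: [0.4753, 0.0489, -0.0259]
ee_rot: [0.0, 0.995, -0.104, -0.0]
contact_force: [0.0, 0.2, -0.1]
width: 0.0276
gripper_force: 29.7
clock: 14.18
position: [0.4781, 0.0488, 0.0772]
ee_rot: [-0.0, 0.995, -0.104, 0.004]
contact_force: [0.5, -0.1, -0.0]
width: 0.0469
gripper_force: 0.0
[0.47808306 0.04875124 0.07718625] -11.984478494734061 0.04688669146211255
0.01 [ 252    0   85   71 4545] [596.4  38.8  47.5  35.3  75.8]
0.01 [ 523   61   84   89 4255] [ 520.9 -103.8   47.9   40.5   21.4]
0.01 [ 167   93  272   12 1405] [562.3  41.7 157.9   6.   78.4]
0.01 [ 169  213   76   60 3236] [489.7 121.5  48.1  39.2  78.1]
0.01 [ 399  213   76   61 3268] [458.7 -24.1  48.   39.8  78.1]
0.01 [ 512  324   62   43 1186] [373.1 -86.2  49.9  18.4  49.7]
0.036 [ 298  237   46   36 1602] [474.8  49.4  26.2  21.1  78.1]
```

Grey relay is placed at (474.8,49.4); the midpoint is (474.2,48.7), and it is square. Now the blue relay.

```bash
python3 -m pendant '[{"jaw":0.2,"tx":1,"ty":5,"tz":0,"ax":0,"ay":0,"az":-1},{"jaw":0.2,"tx":2,"ty":10,"tz":0,"ax":0,"ay":0,"az":-1.5},{"jaw":0.2,"tx":3,"ty":15,"tz":0,"ax":0,"ay":0,"az":-1.5},{"jaw":0.2,"tx":3.8,"ty":20,"tz":0,"ax":0,"ay":0,"az":-1.5},{"jaw":0.2,"tx":3.8,"ty":20,"tz":-3,"ax":0,"ay":0,"az":-1.5},{"jaw":0.2,"tx":3.8,"ty":20,"tz":-6,"ax":0,"ay":0,"az":-1.5},{"jaw":0.2,"tx":3.8,"ty":20,"tz":-6,"ax":0,"ay":0,"az":-1.5},{"jaw":0.2,"tx":3.8,"ty":20,"tz":-6,"ax":0,"ay":0,"az":-1.5}]' 30; python3 -c "
from rig import manip;s=manip.get_state();print(s['position'],s['ee_rot'])"
```

```text
clock: 15.22
position: [0.5134, 0.2487, 0.0141]
ee_rot: [0.0, 0.993, -0.118, -0.0]
contact_force: [0.1, 0.0, 0.0]
width: 0.051
gripper_force: 0.0
[0.51335435 0.24873678 0.01409118] [ 1.21227805e-04  9.93062136e-01 -1.17590560e-01 -2.00751498e-04]
```

```bash
python3 -m pendant '[{"jaw":0.2,"tx":0.2,"ty":0,"tz":-1.5,"ax":0,"ay":0,"az":0},{"jaw":0.2,"tx":0.2,"ty":0,"tz":-3,"ax":0,"ay":0,"az":0},{"jaw":0.2,"tx":0.2,"ty":0,"tz":-3.9,"ax":0,"ay":0,"az":0},{"jaw":0.2,"tx":0.2,"ty":0,"tz":-4.1,"ax":0,"ay":0,"az":0},{"jaw":0.2,"tx":0.2,"ty":0,"tz":-4.1,"ax":0,"ay":0,"az":0},{"jaw":-0.6,"tx":0.2,"ty":0,"tz":-4.1,"ax":0,"ay":0,"az":0},{"jaw":-0.6,"tx":0.2,"ty":0,"tz":-4.1,"ax":0,"ay":0,"az":0},{"jaw":-0.6,"tx":0.2,"ty":0,"tz":-4.1,"ax":0,"ay":0,"az":0},{"jaw":-0.6,"tx":0.2,"ty":0,"tz":-4.1,"ax":0,"ay":0,"az":0}]' 30; python3 -c "
from rig import manip;s=manip.get_state();print(s['position'],s['ee_rot'])"
```

```text
clock: 16.35
position: [0.5158, 0.249, -0.0264]
ee_rot: [-0.0, 0.993, -0.117, 0.001]
contact_force: [-0.4, 0.1, 3.0]
width: 0.0274
gripper_force: 29.9
[ 0.5157811   0.24903419 -0.02635407] [-2.23731357e-04  9.93078876e-01 -1.17447921e-01  5.30544552e-04]
```

```bash
python3 -m pendant '[{"jaw":-0.6,"tx":0,"ty":0,"tz":3,"ax":0,"ay":0,"az":0},{"jaw":-0.6,"tx":0,"ty":0,"tz":7,"ax":0,"ay":0,"az":0},{"jaw":-0.6,"tx":2.5,"ty":-4.5,"tz":8,"ax":0,"ay":0,"az":-0.5},{"jaw":-0.6,"tx":5,"ty":-9,"tz":8,"ax":0,"ay":0,"az":-0.5},{"jaw":-0.6,"tx":7.5,"ty":-13.5,"tz":8,"ax":0,"ay":0,"az":-0.5},{"jaw":-0.6,"tx":10,"ty":-18,"tz":8,"ax":0,"ay":0,"az":-0.5},{"jaw":-0.6,"tx":12.8,"ty":-22.2,"tz":8,"ax":0,"ay":0,"az":-0.5},{"jaw":-0.6,"tx":12.8,"ty":-22.2,"tz":5,"ax":0,"ay":0,"az":-0.5},{"jaw":-0.6,"tx":12.8,"ty":-22.2,"tz":4,"ax":0,"ay":0,"az":-0.5},{"jaw":-0.6,"tx":12.8,"ty":-22.2,"tz":4,"ax":0,"ay":0,"az":-0.5}]' 30
python3 - <<'E'
from h import *
s=manip.get_state(); q=s["ee_rot"]; print(s["position"],np.degrees(2*np.arctan2(q[2],q[1])),s["width"])
w=manip.get_image("wrist"); W=world(w); Z=W[...,2]
for z in(.01,.018):
  n,l,st,ce=cv2.connectedComponentsWithStats((abs(Z-z)<.003).astype(np.uint8))
  for i in range(1,n):
    if st[i,4]>600: print(z,st[i],rect(ray(w,np.argwhere(l==i)[:,::-1],z)))
E
```

```text
clock: 17.6
position: [0.6419, 0.0274, 0.012]
ee_rot: [0.0, 0.993, -0.122, -0.002]
contact_force: [-0.1, 0.1, -0.9]
width: 0.0275
gripper_force: 29.7
[0.64187136 0.02737561 0.01204701] -13.959318213910343 0.027501710230165576
0.01 [ 357    0  118  119 8662] [729.  -38.2  47.5  40.   14.1]
0.01 [ 87 229  86  87 641] [666.8 109.   51.5  21.1  21.7]
0.01 [ 276  365   88   22 1402] [586.8  41.4  45.3  12.5  76.1]
0.01 [591 393  49  38 771] [ 529.  -109.3   35.3   10.9   44.5]
0.01 [266 404 109  11 619] [566.6  46.2  57.4   5.7  78.2]
0.018 [  48  233  118  108 7250] [660.7 124.6  54.1  53.2  76.1]
0.018 [504 240  71  71 659] [623.8 -66.4  18.   38.6  40.6]
```

```bash
python3 -m pendant '[{"jaw":-0.6,"tx":0.1,"ty":0,"tz":-1.5,"ax":0,"ay":0,"az":0},{"jaw":-0.6,"tx":0.1,"ty":0,"tz":-2.8,"ax":0,"ay":0,"az":0},{"jaw":-0.6,"tx":0.1,"ty":0,"tz":-3.5,"ax":0,"ay":0,"az":0},{"jaw":-0.6,"tx":0.1,"ty":0,"tz":-3.8,"ax":0,"ay":0,"az":0},{"jaw":-0.6,"tx":0.1,"ty":0,"tz":-3.8,"ax":0,"ay":0,"az":0}]' 30; python3 -m pendant '[{"jaw":0.1,"tx":0,"ty":0,"tz":0,"ax":0,"ay":0,"az":0},{"jaw":0.1,"tx":0,"ty":0,"tz":0,"ax":0,"ay":0,"az":0},{"jaw":0.1,"tx":0,"ty":0,"tz":0,"ax":0,"ay":0,"az":0},{"jaw":0.1,"tx":0,"ty":0,"tz":3,"ax":0,"ay":0,"az":0},{"jaw":0.1,"tx":0,"ty":0,"tz":8,"ax":0,"ay":0,"az":0},{"jaw":0.1,"tx":-3,"ty":0,"tz":10,"ax":0,"ay":0,"az":0},{"jaw":0.1,"tx":-8,"ty":0,"tz":14,"ax":0,"ay":0,"az":0},{"jaw":0.1,"tx":-12,"ty":-1,"tz":16,"ax":0,"ay":0,"az":0},{"jaw":0.1,"tx":-12,"ty":-1,"tz":16,"ax":0,"ay":0,"az":0}]' 30
python3 - <<'E'
from h import *
s=manip.get_state(); q=s["ee_rot"]; print(s["position"],np.degrees(2*np.arctan2(q[2],q[1])),s["width"])
w=manip.get_image("wrist"); np.savez("w6.npz",**w); W=world(w); Z=W[...,2]
for z in(.01,.016,.036):
  n,l,st,ce=cv2.connectedComponentsWithStats((abs(Z-z)<.003).astype(np.uint8))
  for i in range(1,n):
    if st[i,4]>400: print(z,st[i],rect(ray(w,np.argwhere(l==i)[:,::-1],z)))
E
```

```text
clock: 18.27
position: [0.6443, 0.0268, -0.025]
ee_rot: [0.0, 0.993, -0.122, -0.0]
contact_force: [0.0, 0.7, -1.0]
width: 0.0275
gripper_force: 29.7
clock: 19.4
position: [0.5225, 0.0166, 0.1374]
ee_rot: [0.0, 0.993, -0.122, 0.001]
contact_force: [0.7, 0.1, 0.2]
width: 0.0474
gripper_force: 0.0
[0.52248604 0.01661126 0.13742585] -14.016871592681088 0.04738933538837896
0.01 [  0  14  36  96 535] [680.4 198.8  24.8  63.7  64.2]
0.01 [ 236   97   64   56 2585] [599.3  38.   47.4  39.   76. ]
0.01 [ 448  140   65   66 2418] [ 521.2 -104.4   48.    40.1   21.3]
0.01 [172 170 139  13 598] [568.2  67.3 105.3   5.9  78.4]
0.01 [177 207 131  13 583] [540.5  74.9 101.7   6.2  78.4]
0.01 [ 359  256   58   48 1548] [459.4 -23.3  47.8  39.5  82.9]
0.01 [ 178  262   56   47 1742] [489.8 122.2  45.8  40.4  76. ]
0.016 [  82   27   80   83 3801] [659.6 125.3  54.6  53.6  67.2]
0.016 [  0  28  30  80 403] [676.1 198.4  20.2  52.3  64.2]
0.016 [ 582  230   58   44 2099] [ 440.9 -202.3   47.    32.5   71.3]
0.036 [ 238   35   43   35 1438] [642.9  27.3  26.9  20.2  76. ]
0.036 [276 281  36  28 926] [474.7  49.2  26.6  22.   76. ]
```

Blue relay is placed (45–46 mm from the block centre, centred and square). Now the jig.

```bash
python3 -m pendant '[{"jaw":0.6,"tx":-2,"ty":-5,"tz":0,"ax":0,"ay":0,"az":-2},{"jaw":0.6,"tx":-4,"ty":-10,"tz":0,"ax":0,"ay":0,"az":-4.5},{"jaw":0.6,"tx":-6,"ty":-15,"tz":0,"ax":0,"ay":0,"az":-4.5},{"jaw":0.6,"tx":-8,"ty":-20,"tz":0,"ax":0,"ay":0,"az":-4.5},{"jaw":0.6,"tx":-8.2,"ty":-22.1,"tz":-3,"ax":0,"ay":0,"az":-4.5},{"jaw":0.6,"tx":-8.2,"ty":-22.1,"tz":-8,"ax":0,"ay":0,"az":-4.5},{"jaw":0.6,"tx":-8.2,"ty":-22.1,"tz":-11,"ax":0,"ay":0,"az":-4.5},{"jaw":0.6,"tx":-8.2,"ty":-22.1,"tz":-12,"ax":0,"ay":0,"az":-4.5},{"jaw":0.6,"tx":-8.2,"ty":-22.1,"tz":-12,"ax":0,"ay":0,"az":-4.5}]' 60
python3 - <<'E'
from h import *
s=manip.get_state(); q=s["ee_rot"]; print(s["position"],np.degrees(2*np.arctan2(q[2],q[1])),s["width"])
w=manip.get_image("wrist"); np.savez("w7.npz",**w); W=world(w); Z=W[...,2]
for z in(.016,):
  n,l,st,ce=cv2.connectedComponentsWithStats((abs(Z-z)<.003).astype(np.uint8))
  for i in range(1,n):
    if st[i,4]>400: print(z,st[i],rect(ray(w,np.argwhere(l==i)[:,::-1],z)))
E
```

```text
clock: 20.58
position: [0.4428, -0.2043, 0.0146]
ee_rot: [-0.0, 0.987, -0.161, -0.0]
contact_force: [-0.8, 0.1, -0.3]
width: 0.0682
gripper_force: 0.0
[ 0.4427951  -0.20426947  0.01458048] -18.478394076538514 0.06821672935420167
0.016 [ 273  246  108   66 6772] [ 439.7 -206.3   49.7   32.7   71.6]
```

```bash
python3 -m pendant '[{"jaw":0.6,"tx":-0.2,"ty":-0.15,"tz":-2,"ax":0,"ay":0,"az":0},{"jaw":0.6,"tx":-0.2,"ty":-0.15,"tz":-4,"ax":0,"ay":0,"az":0},{"jaw":0.6,"tx":-0.2,"ty":-0.15,"tz":-5,"ax":0,"ay":0,"az":0},{"jaw":0.6,"tx":-0.2,"ty":-0.15,"tz":-5.2,"ax":0,"ay":0,"az":0},{"jaw":0.6,"tx":-0.2,"ty":-0.15,"tz":-5.2,"ax":0,"ay":0,"az":0},{"jaw":0,"tx":-0.2,"ty":-0.15,"tz":-5.2,"ax":0,"ay":0,"az":0},{"jaw":0,"tx":-0.2,"ty":-0.15,"tz":-5.2,"ax":0,"ay":0,"az":0},{"jaw":0,"tx":-0.2,"ty":-0.15,"tz":-5.2,"ax":0,"ay":0,"az":0},{"jaw":0,"tx":-0.2,"ty":-0.15,"tz":-5.2,"ax":0,"ay":0,"az":0}]' 60; python3 -c "
from rig import manip;s=manip.get_state();print(s['position'],s['ee_rot'],s['contact_force'])"
```

```text
clock: 21.75
position: [0.441, -0.2061, -0.0358]
ee_rot: [0.0, 0.987, -0.161, 0.001]
contact_force: [-0.8, 0.1, 4.3]
width: 0.0488
gripper_force: 62.2
[ 0.44097563 -0.20614922 -0.03579295] [ 4.94537130e-04  9.87020096e-01 -1.60593614e-01  8.81681102e-04] [-0.76922025  0.13412953  4.28220275]
```

```bash
python3 -m pendant '[{"jaw":0,"tx":0,"ty":0,"tz":4,"ax":0,"ay":0,"az":0},{"jaw":0,"tx":0,"ty":0,"tz":8,"ax":0,"ay":0,"az":0},{"jaw":0,"tx":1.5,"ty":4.5,"tz":9,"ax":0,"ay":0,"az":10},{"jaw":0,"tx":3,"ty":9,"tz":9,"ax":0,"ay":0,"az":20},{"jaw":0,"tx":4.5,"ty":13,"tz":9,"ax":0,"ay":0,"az":30},{"jaw":0,"tx":6,"ty":17,"tz":9,"ax":0,"ay":0,"az":40},{"jaw":0,"tx":7.5,"ty":21,"tz":9,"ax":0,"ay":0,"az":50},{"jaw":0,"tx":9,"ty":25,"tz":9,"ax":0,"ay":0,"az":60},{"jaw":0,"tx":10.5,"ty":29,"tz":9,"ax":0,"ay":0,"az":70},{"jaw":0,"tx":12,"ty":33,"tz":9,"ax":0,"ay":0,"az":80}]' 60; python3 -c "
from rig import manip;import numpy as np;s=manip.get_state();q=s['ee_rot'];print(s['position'],np.degrees(2*np.arctan2(q[2],q[1])))"
```

```text
clock: 23.0
position: [0.5602, 0.1257, 0.053]
ee_rot: [-0.0, 0.858, 0.514, -0.0]
contact_force: [0.2, 1.1, -2.0]
width: 0.0488
gripper_force: 64.2
[0.56019995 0.12566602 0.05299537] 61.85032589888588
```

```bash
python3 -m pendant '[{"jaw":0,"tx":1,"ty":2.9,"tz":0,"ax":0,"ay":0,"az":10},{"jaw":0,"tx":1,"ty":2.9,"tz":-1,"ax":0,"ay":0,"az":16.6},{"jaw":0,"tx":1,"ty":2.9,"tz":-4,"ax":0,"ay":0,"az":16.6},{"jaw":0,"tx":1,"ty":2.9,"tz":-6,"ax":0,"ay":0,"az":16.6},{"jaw":0,"tx":1,"ty":2.9,"tz":-6,"ax":0,"ay":0,"az":16.6},{"jaw":0,"tx":1,"ty":2.9,"tz":-6,"ax":0,"ay":0,"az":16.6}]' 60
python3 - <<'E'
from h import *
s=manip.get_state(); q=s["ee_rot"]; print(s["position"],np.degrees(2*np.arctan2(q[2],q[1])),s["width"])
w=manip.get_image("wrist"); np.savez("w8.npz",**w); W=world(w); Z=W[...,2]
h=cv2.cvtColor(w["pixels"],cv2.COLOR_BGR2HSV)
cream=((h[...,0]>18)&(h[...,0]<40)&(h[...,1]>45)&(Z>.003)&(Z<.012)).astype(np.uint8)
n,l,st,ce=cv2.connectedComponentsWithStats(cream)
for i in range(1,n):
    if st[i,4]>400: print("cream",st[i],rect(ray(w,np.argwhere(l==i)[:,::-1],.008)))
t=s["position"][2]+.0358+.016
n,l,st,ce=cv2.connectedComponentsWithStats((abs(Z-t)<.003).astype(np.uint8))
for i in range(1,n):
    if st[i,4]>400: print("jig",t,st[i],rect(ray(w,np.argwhere(l==i)[:,::-1],t)))
E
```

```text
clock: 23.75
position: [0.5708, 0.1534, -0.0062]
ee_rot: [0.0, 0.777, 0.63, 0.0]
contact_force: [0.0, 0.2, -1.9]
width: 0.0483
gripper_force: 64.2
[ 0.57084516  0.15341155 -0.00624531] 78.10734935241757 0.04827422198741526
cream [ 464  243   95   92 1153] [647.8 141.1  50.8  21.6  39.9]
jig 0.045554686126847606 [  228   284   184    86 12246] [570.8 153.4  32.7  62.6  78.2]
```

```bash
python3 -m pendant '[{"jaw":0,"tx":0,"ty":0,"tz":-1.2,"ax":0,"ay":0,"az":0.3},{"jaw":0,"tx":0,"ty":0,"tz":-2.3,"ax":0,"ay":0,"az":0.3},{"jaw":0,"tx":0,"ty":0,"tz":-2.8,"ax":0,"ay":0,"az":0.3},{"jaw":0,"tx":0,"ty":0,"tz":-2.9,"ax":0,"ay":0,"az":0.3},{"jaw":0,"tx":0,"ty":0,"tz":-2.9,"ax":0,"ay":0,"az":0.3}]' 60; python3 -m pendant '[{"jaw":0.5,"tx":0,"ty":0,"tz":0,"ax":0,"ay":0,"az":0},{"jaw":0.5,"tx":0,"ty":0,"tz":0,"ax":0,"ay":0,"az":0},{"jaw":0.5,"tx":0,"ty":0,"tz":0,"ax":0,"ay":0,"az":0},{"jaw":0.5,"tx":0,"ty":0,"tz":3,"ax":0,"ay":0,"az":0},{"jaw":0.5,"tx":0,"ty":0,"tz":8,"ax":0,"ay":0,"az":0},{"jaw":0.5,"tx":0,"ty":0,"tz":12,"ax":0,"ay":0,"az":0},{"jaw":0.5,"tx":-2,"ty":-5,"tz":15,"ax":0,"ay":0,"az":-10},{"jaw":0.5,"tx":-3,"ty":-9,"tz":18,"ax":0,"ay":0,"az":-20},{"jaw":0.5,"tx":-3,"ty":-12,"tz":20,"ax":0,"ay":0,"az":-30},{"jaw":0.5,"tx":-3,"ty":-12,"tz":22,"ax":0,"ay":0,"az":-40}]' 60;python3 -m pendant '[{"jaw":0.5,"tx":0,"ty":0,"tz":2,"ax":0,"ay":0,"az":-10},{"jaw":0.5,"tx":0,"ty":0,"tz":4,"ax":0,"ay":0,"az":-20},{"jaw":0.5,"tx":0,"ty":0,"tz":4,"ax":0,"ay":0,"az":-30},{"jaw":0.5,"tx":0,"ty":0,"tz":4,"ax":0,"ay":0,"az":-40},{"jaw":0.5,"tx":0,"ty":0,"tz":4,"ax":0,"ay":0,"az":-50},{"jaw":0.5,"tx":0,"ty":0,"tz":4,"ax":0,"ay":0,"az":-50},{"jaw":0.5,"tx":0,"ty":0,"tz":4,"ax":0,"ay":0,"az":-50}]' 60
python3 - <<'E'
from h import *
w=manip.get_image("wrist"); np.savez("w9.npz",**w); cv2.imwrite("pics/w9.png",w["pixels"]); W=world(w); Z=W[...,2]
for z in(.008,.01,.016,.036):
  n,l,st,ce=cv2.connectedComponentsWithStats((abs(Z-z)<.003).astype(np.uint8))
  for i in range(1,n):
    if st[i,4]>400: print(z,st[i],rect(ray(w,np.argwhere(l==i)[:,::-1],z)))
h=cv2.cvtColor(w["pixels"],cv2.COLOR_BGR2HSV); c=comp(((h[...,0]>18)&(h[...,0]<40)&(h[...,1]>45)&(abs(Z-.006)<.008)).astype(np.uint8),(320,240),230); print("rail",rect(ray(w,c,.008)))
E
```

```text
clock: 24.42
position: [0.5696, 0.1532, -0.0357]
ee_rot: [-0.0, 0.775, 0.632, -0.001]
contact_force: [-3.2, -0.3, 2.3]
width: 0.0486
gripper_force: 64.7
clock: 25.68
position: [0.5403, 0.0312, 0.1852]
ee_rot: [0.001, 0.946, 0.325, 0.0]
contact_force: [-0.4, 0.9, -0.4]
width: 0.064
gripper_force: 0.0
clock: 26.55
position: [0.5402, 0.0333, 0.2241]
ee_rot: [0.0, 0.995, -0.1, -0.0]
contact_force: [0.3, 0.7, 0.1]
width: 0.0641
gripper_force: 0.0
0.008 [  0   4  28  56 403] [743.1 273.2  23.3  48.2  66.2]
0.008 [ 278  118   50   44 1545] [598.8  38.3  47.5  40.   77. ]
0.008 [ 440  158   50   51 1474] [ 521.1 -104.9   49.2   40.5   21.4]
0.008 [226 175 163   6 969] [562.6  41.7 159.5   4.9  78.6]
0.008 [228 203 159   7 993] [534.7  47.6 158.7   6.1  78.6]
0.008 [ 224  243   46   38 1253] [489.7 122.2  47.9  40.6  78.6]
0.008 [ 366  245   47   38 1258] [457.9 -24.3  48.6  40.7  78.6]
0.008 [274 379 126  40 945] [308.3  60.5  40.2 146.2   4.7]
0.01 [ 278  118   50   44 1535] [598.9  38.2  47.3  39.8  77. ]
0.01 [ 441  159   49   50 1435] [ 521.1 -104.6   48.1   40.    21.4]
0.01 [ 224  244   46   37 1234] [489.8 121.8  47.6  39.3  78.6]
0.01 [ 367  245   46   38 1234] [458.6 -24.6  47.5  40.5  78.6]
0.01 [312 380  88  39 942] [304.5  40.8  26.3 107.7  11.8]
0.01 [274 385  87  26 682] [318.6  82.4  16.5 102.6   2.8]
0.016 [ 165   60   61   63 2119] [659.7 125.8  54.4  53.5  60.5]
0.016 [ 177  168   37   52 1707] [569.3 151.2  32.5  50.   78.5]
0.016 [  0 331  46  39 421] [442.4 385.6  11.2  70.7  24.5]
0.036 [ 70   0  41 111 424] [7.014e+02 1.986e+02 8.800e+01 5.100e+00 2.000e-01]
0.036 [288  73  31  27 794] [643.1  27.4  26.   21.   77.4]
0.036 [304 260  28  22 561] [475.2  48.9  26.2  21.7  78. ]
rail [547.8  44.8 159.6  35.   78.6]
```

View pics/w9.png

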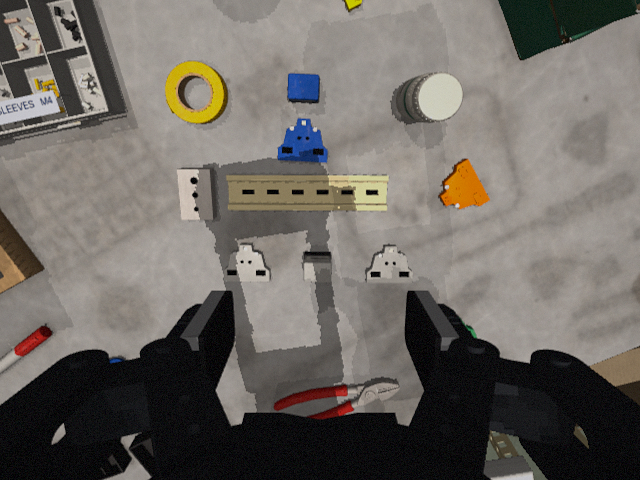

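The view shows all three parts in place: blue relay (304,88), grey relay (317,265) and jig (195,193). The jig gap reads about 12.5 mm from here, while the arm's own pose says about 14.7 mm. I'll check from directly above.

```bash
python3 -m pendant '[{"jaw":0.5,"tx":-1,"ty":5,"tz":-2,"ax":0,"ay":0,"az":0},{"jaw":0.5,"tx":-1,"ty":9,"tz":-4,"ax":0,"ay":0,"az":0},{"jaw":0.5,"tx":-1,"ty":9,"tz":-4,"ax":0,"ay":0,"az":0},{"jaw":0.5,"tx":-1,"ty":9,"tz":-4,"ax":0,"ay":0,"az":0}]' 60
python3 - <<'E'
from h import *
w=manip.get_image("wrist"); np.savez("w10.npz",**w); W=world(w); Z=W[...,2]
R=np.array([.198,.980]); X=np.array([.980,-.198]); o=np.array([.5483,.0447])
print("cam",w["pose"][:3,3])
for z in(.008,.016,.036):
  n,l,st,ce=cv2.connectedComponentsWithStats((abs(Z-z)<.003).astype(np.uint8))
  for i in range(1,n):
    if st[i,4]>400:
      P=ray(w,np.argwhere(l==i)[:,::-1],z); print(z,rect(P),"along",np.round(1000*np.percentile((P-o)@R,[.5,99.5]),1),"x",np.round(1000*np.percentile((P-o)@X,[.5,99.5]),1))
# edge profile along the rail axis, from colour & depth, 5 lines
for dx in (-14,0,14):
  row=[]
  for a in range(74,132,2):
    p=o+R*a/1000+X*dx/1000; u,v=proj(w,[*p,.008])[0].round().astype(int); row.append(int(round(Z[v,u]*1000)))
  print(dx,row)
E
```

```text
clock: 27.1
position: [0.5306, 0.1231, 0.1843]
ee_rot: [0.0, 0.995, -0.1, 0.0]
contact_force: [0.2, -0.0, -0.1]
width: 0.0639
gripper_force: 0.0
cam [0.59552255 0.11053359 0.36233921]
0.008 [599.2  38.4  48.4  40.   75.9] along [-19.1  28. ] x [30.8 70.3]
0.008 [590.4 355.4 140.6   6.2  16.5] along [280.5 345.5] x [-81.6  41.7]
0.008 [ 521.1 -104.3   49.3   41.8   21.4] along [-179.8 -133.2] x [-14.   31.6]
0.008 [562.5  41.8 158.5   6.   78.5] along [-78.5  78.9] x [11.4 17.5]
0.008 [534.3  47.4 158.9   6.2  78.5] along [-78.6  79.1] x [-17.4 -11.1]
0.008 [489.3 121.8  47.8  40.5  76.9] along [41.2 88.1] x [-93.7 -53. ]
0.008 [458.5 -24.   49.8  40.7  78.5] along [-109.3  -61.2] x [-94.8 -55. ]
0.008 [368.9 -76.9  43.   48.8  14.2] along [-183.4 -136.3] x [-177.1 -132.7]
0.016 [659.9 126.2  53.   53.5  78.5] along [ 75.5 128. ] x [ 67.2 119.3]
0.016 [586.8 354.6 132.6   5.9  16.3] along [280.1 341.4] x [-81.4  33.5]
0.016 [569.7 151.6  32.   49.4  78.5] along [ 93.2 124.9] x [-24.9  23.6]
0.016 [433.4 406.7  11.6 115.9  24.4] along [284.5 378.5] x [-218.  -149.4]
0.036 [643.   28.4  27.2  21.5  76. ] along [-10.7  16.1] x [ 85.7 106.9]
0.036 [652.8 275.1   4.1 156.9   0. ] along [171.7 322.5] x [42.8 73.9]
0.036 [569.1 365.1  80.9   7.   14.5] along [299.9 334.6] x [-78.9  -6.6]
0.036 [475.1  50.   27.2  21.7  77.8] along [-22.8   4. ] x [-83.7 -62.9]
-14 [7, 6, 7, -1, -1, -1, 0, -1, -1, -1, 14, 15, 15, 15, 16, 15, 17, 14, 16, 15, 15, 17, 15, 16, 15, 15, 0, 0, -2]
0 [1, 1, 1, 1, 0, 1, -1, 2, -1, -1, 15, 16, 14, 15, 14, 17, 15, 16, 362, 16, 16, 15, 16, 15, 16, 14, 17, 0, -1]
14 [7, 8, 9, -2, 0, 0, -1, 0, 1, -2, 15, 16, 17, 15, 14, 15, 15, 17, 17, 16, 15, 15, 15, 15, 15, 16, 16, -1, -1]
```

From above, the jig gap is about 14 mm, it is centred within 0.6 mm and it is square. Both relays are within about 1 mm and the blocks have not moved. Handing in.

```bash
python3 -c "
from rig import manip;print(manip.sign_off())"
```

```text
the job is handed in; nothing more can be done
None
```

The job is handed in at about 27 s: both relays measured within about 1 mm of their targets, the jig sits square off the rail's left end with a gap of about 14 mm instead of 15, and the rail and terminal blocks did not move measurably.

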